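# Dial the padlock open and take it off the tool chest's hasp

## Robot

A 6-joint arm with a two-finger parallel gripper is mounted at the origin on the work surface. World frame = base frame: x ahead of the robot, y to its left, z up, the work surface at z = 0. Lengths are in m, angles in degrees, forces in N, time in s.
With the tool pointing down it reaches from about 0.25 to 0.725 m from the base axis. Payload 9.7 kg.
Tool frame: the origin (TCP) lies midway between the tips of the shut fingers; the grasp point (between the pads) lies 19 mm behind it (bot.pinch_z is the distance from the TCP to the grasp point, in m); z points along the fingers, y is the line along which they close (so a half turn about z gives the same grasp; the last joint's range is limited). The gripper opens to 85 mm and grips with 20 to 120 N. Pads are 22 mm wide; open, the fingers measure 114 mm over their backs; the gripper's body (76 mm by 85 mm) begins 54 mm behind the grasp point. The pads swing forward as they close: fully open they stand 13 mm farther back than shut.
Start: joints at [-70.646, 4.979, 10.078, 95.1, 0, 90], TCP at [0.182, -0.519, 0.231] pointing down, gripper open.
Joint ranges: [-179.16, 179.16], [-48.56, 103.87], [-65.8, 70.77], [-126.05, 130.52], [-82.76, 87.17], [-180, 180]. Speed limits (degrees/s): [127.2, 127.2, 147.25, 180, 180, 180].

## Interface

Orientations are given as [roll, pitch, yaw] about the fixed x, y, z axes, in that order (R = Rz(yaw) Ry(pitch) Rx(roll)).
In Python, from workcell import sensors, camera, camera_params, ticket, bot gives the robot as it stands.
- The arm moves only by the shell command python3 -m jog 'ROWS' [FORCE]. ROWS is JSON, a list that holds one entry, the list of rows, each a list of 5 numbers: the shift along the world's x, y, z in units of 50 mm (1.0 is 50 mm), then the turn about the world's z in units of 5 degrees (1.0 is 5 degrees), then the opening, from 0 (shut) to 1 (fully open). In form: [[[tx, ty, tz, yaw, grip], ...]]. A call has 1 to 8 rows; each row shifts and turns the commanded pose from where the row before left it; what a row does not reach is not made up. A row lasts 1/10 s, in which the tool goes at most 50 mm and 8.59 degrees, less where a joint would pass 70% of its speed; a pose out of reach is approached as far as the arm can. A call is refused whole if a number of a shift passes 1 or a number of a turn 1, either way. A call with a gripper value outside its range is refused whole. The fingers move at their own pace and stop on an object; FORCE is the grip in N (left out, the last holds). Time passes only in rows, so rows that do not move let the fingers close. It gives the time, the measured TCP pose, the force, the opening and the grip force at its end, in the units of the state.
- sensors.get_obs(): the state, without advancing time (a new reading comes with each control period).
- camera(name): name is "scene" or "top" or "wrist"; returns the picture (480x640x3 uint8, blue, green, red); there is no depth.
- camera_params(name): a dict with "fx", "fy", "cx", "cy" (pixels), "k1" (the pictures are not rectified: a ray, as slopes to the right and down, at radius r is drawn at 1 + k1 r^2 times it, then the intrinsics apply), "T" (4x4, takes a point from camera to world coordinates); the wrist camera has in their place "tool_from_camera" (4x4, takes a point from camera to tool coordinates, whose origin is the TCP and whose axes are the flange's). Camera axes: x right, y down, z forward; pixel columns grow to the right and rows downward; lengths in m; the calibration is good to about 2 mm. A picture is of the moment at which its call begins: read the wrist's pose just before it. camera_params takes no time and is no camera call.
- ticket.job_done(): hands the job in; it is judged then, once.
The state is a dict: "time": time; "q": joint angles; "qd": joint speeds; "joint_efforts": joint torques, N m; "ee_pos": TCP position; "tcp_rot": TCP orientation; "wrist_force": force on the tool from outside, world axes, zero at the start; "torque": the same for the moment, N m; "opening": finger opening in m; "grasp_force": force on a finger pad.
Only numpy, scipy, OpenCV 4.12 (cv2) and the standard library are available. Lean on these libraries where they do the work, as an engineer would, in place of code of your own. Each camera call takes 0.05 s, during which the arm holds its last target. There are 200 camera calls.

## Task

The combination padlock on the tool chest is dialled as far as its last number: turn the dial on clockwise, click by click, until its white pointer stands at the mark by the shackle, without going past the mark, then pull the lock case away from the staple so that the shackle slides out, slip the lock off the staple and lift it. Finish with the gripper still holding the open lock up, about level with the dial on top and about 10 cm above the chest, resting on nothing; leave the other things on the chest alone.

Things in the scene. Friction and masses are not known exactly. Their poses are not given: they have to be found in the camera images.
- chest: Fixed plywood tool chest, 340 (x) by 520 (y) by 120 mm high; origin at the centre of its underside on the bench, z up. Its flat top has a hatch in the +y half; a flush steel hasp strap runs from the hatch in -y to the staple.
- staple (a point): Middle of the foot of the hasp's staple, on the chest's top, axes as the chest's. A fixed upright steel arch of 5 mm round bar in the chest's y-z plane: opening 13 mm wide (y) and 18 mm high, 23 mm wide and 23 mm high over all. The hasp strap is let in flush: the padlock slides over it.
- padlock: Loose steel combination padlock, 0.3 to 0.4 kg, on its back on the chest's top, dial up. Case 58 (x) by 50 (y) by 22 mm (z), easy to take by its two y sides; origin at the centre of the case's underside, below the dial's axis; x points to the shackle end, z to the dial. The shackle's toe leg (y = +15 mm) runs through the staple, which starts 47 to 55 mm ahead (+x) of the origin.
- knob (a point): On the dial's axis, 33.5 mm above the padlock's underside, mid-height of the knob: black, round, knurled, 28 mm across, 26 to 41 mm above the underside. Below it a black skirt, 44 mm across, 3.5 mm thick, with a tick every 30 degrees and one long white pointer line that runs on over the knob. The shackle is 8 mm bar, legs 30 mm apart; shut, its crown ends 73 mm ahead (+x) of the axis.
- dial (a joint): Dial angle, rad, growing clockwise from above. 0: pointer at the index mark on the case (at its +x end), lock free to open (within 0.1). Starts at -1.0 to -3.2, at times between two notches. Sprung notches every 0.524 rad, one at 0 (peak about 0.06 N m); let go within 0.1 of one, it pulls itself true. 0.4 past 0, or a quarter turn back, loses the combination. The staple stops the lock turning.
- shackle (a joint): How far the shackle is drawn out, m: 0 shut, 0.022 fully out, under 0.003 of play while locked. It only slides, does not swivel, and stays where left (3 N of friction). With the dial at 0, draw the case in its own -x: after up to 15 mm of play the crown catches on the staple and the shackle slides out, 22 mm.
- toe (a point): End of the shackle's toe leg, on its centre line: x = 20, y = 15, z = 11 mm of the padlock when shut, x = 42 when out, which leaves a 13 mm gap to the case's end face (x = 29). To unhook, push the open lock in its own +x till the staple stands in that gap (staple 35.5 mm ahead of the padlock's origin, 4 mm to spare either way), then lift straight up. The heel leg stays in the case.
- paint_tin: Bystander on the chest: small varnish tin, 60 mm across, 60 mm high; origin at the centre of its underside.
- glue_jar: Bystander on the hatch: jar, 56 mm across, 75 mm high; origin at the centre of its underside.
- cup_stack: Bystander on the hatch: stack of nested white mixing cups, 69 mm across, 105 mm high; origin at the centre of its underside.
- screwdriver: Bystander on the hatch: screwdriver, 190 mm long, lying along its x; origin at its middle, underneath.

How it is judged:
By the outcome, as a careful person would: the job done as asked, in the order asked, and still so for the second after the job is handed in, while the arm keeps its last pose, push and grip.
It also fails if it takes over 61 s, if anything falls off the work surface, if the arm or the gripper's body presses on something with over 40 N, if the wrist force passes 120 N, or if a joint passes its speed limit or range.

## Working session

There is one attempt and no reset: what is moved stays moved. The work goes in short steps, Python scripts to look and compute and a shell command to move; the robot and the scene stay as the last step left them, time stands still between calls to the robot, and variables do not carry over. Pictures are saved under pics/ and viewed, at most 10 in all, crops included, and the job is handed in when it is done.

```bash
ls; mkdir -p pics; cat > h.py <<'E'
import numpy as np,cv2
from workcell import sensors,camera,camera_params,bot
from scipy.spatial.transform import Rotation as Ro
def snap(name):
    o=sensors.get_obs(); im=camera(name); P=camera_params(name)
    if name=='wrist':
        T=np.eye(4);T[:3,:3]=Ro.from_euler('xyz',o['tcp_rot'],degrees=True).as_matrix();T[:3,3]=o['ee_pos']
        P['T']=T@np.array(P['tool_from_camera'])
    return im,P
def world(P,uv,z):
    K=np.array([[P['fx'],0,P['cx']],[0,P['fy'],P['cy']],[0,0,1.]])
    p=cv2.undistortPoints(np.array(uv,float).reshape(-1,1,2),K,np.array([P['k1'],0,0,0.]))[:,0]
    T=np.array(P['T']);d=np.c_[p,np.ones(len(p))]@T[:3,:3].T
    return T[:3,3]+d*((z-T[2,3])/d[:,2])[:,None]
def pix(P,X):
    T=np.linalg.inv(P['T']);c=np.atleast_2d(X)@T[:3,:3].T+T[:3,3]
    s=c[:,:2]/c[:,2:];s=s*(1+P['k1']*(s**2).sum(1))[:,None]
    return s*[P['fx'],P['fy']]+[P['cx'],P['cy']]
E
python3 - <<'E'
from h import *
print(sensors.get_obs())
for n in ['top','scene']:
    im,P=snap(n);cv2.imwrite(f'pics/{n}0.png',im);print(n,P)
print(camera_params('wrist'))
E
```

```text
pics
{'time': 0.0, 'q': array([-7.06441032e+01,  5.01261913e+00,  1.00338279e+01,  9.50999166e+01,
       -9.33957613e-04,  8.99995170e+01]), 'qd': array([ 0.00591992,  0.01351096, -0.03998737,  0.00626026, -0.04961273,
       -0.05627843]), 'joint_efforts': array([ 3.49421942e-03, -5.20383310e+01,  4.64807582e+01,  1.62726478e-02,
        1.02098381e-04,  8.63288449e-06]), 'ee_pos': array([ 0.1822073 , -0.51869367,  0.23056289]), 'tcp_rot': array([-1.79921292e+02,  9.33293254e-04,  1.93563810e+01]), 'wrist_force': array([ 0.10907694,  0.14758346, -0.22647741]), 'torque': array([0.04112483, 0.01442348, 0.03826943]), 'grasp_force': 0.0, 'opening': 0.08513523175363755}
top {'fx': 573.0526059983339, 'fy': 573.0526059983339, 'cx': 321.22019074071324, 'cy': 237.09328302412902, 'k1': -0.013111702004195386, 'T': array([[-0.01283444, -0.99596215,  0.08885195,  0.51507468],
       [-0.99939194,  0.01565797,  0.03115419,  0.03431041],
       [-0.03241964, -0.08839807, -0.99555751,  1.1854134 ],
       [ 0.        ,  0.        ,  0.        ,  1.        ]])}
scene {'fx': 537.1242510243926, 'fy': 537.1242510243926, 'cx': 320.39868816261827, 'cy': 247.5720187880206, 'k1': -0.1193445837486257, 'T': array([[-0.7860038 ,  0.36639606, -0.49794774,  1.08201362],
       [ 0.61818056,  0.4750914 , -0.62621159,  0.64496323],
       [ 0.00712923, -0.8000263 , -0.59992257,  0.6626425 ],
       [ 0.        ,  0.        ,  0.        ,  1.        ]])}
{'fx': 340.5598986371174, 'fy': 340.5598986371174, 'cx': 319.90658054365264, 'cy': 244.59254582280914, 'k1': 0.000958472776490577, 'tool_from_camera': array([[-2.16426061e-04, -9.57578996e-01, -2.88170816e-01,
         7.33380842e-02],
       [ 9.99999396e-01, -5.17829510e-04,  9.69691300e-04,
         1.17549216e-04],
       [-1.07777937e-03, -2.88170432e-01,  9.57578530e-01,
        -1.43276158e-01],
       [ 0.00000000e+00,  0.00000000e+00,  0.00000000e+00,
         1.00000000e+00]])}
```

View pics/top0.png

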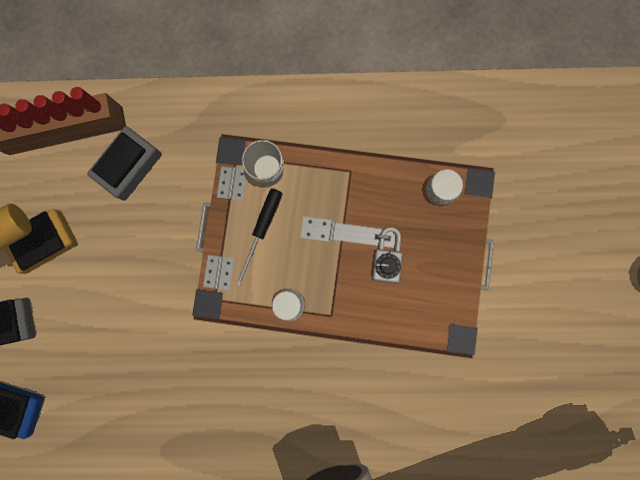

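The top view shows the chest with its corner plates at about (230,150), (480,182), (207,304) and (462,338). The padlock dial is at about (388,266), and the shackle points up the image (+x) to the staple at about (381,237).

```bash
python3 - <<'E'
from h import *
im=cv2.imread('pics/top0.png');P=camera_params('top')
w=world(P,[[222,135],[494,169],[473,357],[193,320]],.12);print(w)
print('strap ang',np.degrees(np.arctan2(*(w[0]-w[1])[[1,0]])),np.degrees(np.arctan2(*(w[3]-w[2])[[1,0]])))
print(world(P,[[388,265]],.16),world(P,[[381,238]],.13))
cv2.imwrite('pics/c0.png',cv2.resize(im[215:295,340:440],None,fx=7,fy=7,interpolation=cv2.INTER_CUBIC))
E
```

```text
[[ 0.80889281  0.25472609  0.12      ]
 [ 0.73299896 -0.25747081  0.12      ]
 [ 0.38666184 -0.2059903   0.12      ]
 [ 0.45920226  0.30808078  0.12      ]]
strap ang 81.57162626378651 81.96803914884656
[[ 0.55476143 -0.05209423  0.16      ]] [[ 0.60585706 -0.04290151  0.13      ]]
```

View pics/c0.png

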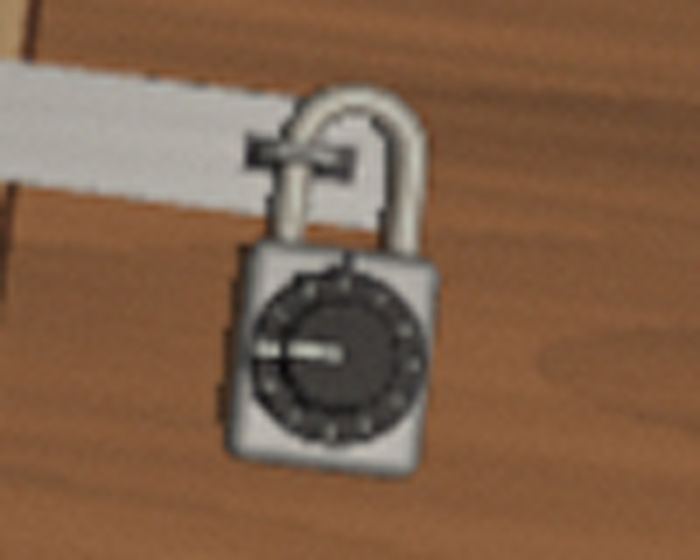

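The pointer sits about 90° counter-clockwise of the mark, so the dial is at roughly -1.6 rad. I'll go above the lock at a yaw of about 82°.

```bash
python3 -m jog '[[[0.58,0.72,0.05,1,1],[0.58,0.72,0.05,1,1],[0.58,0.72,0.05,1,1],[0.58,0.72,0.05,1,1],[0.58,0.72,0.05,1,1],[0.58,0.72,0.05,1,1],[0.58,0.72,0.05,1,1],[0.58,0.72,0.05,1,1]]]' 60
python3 -m jog '[[[0.58,0.72,0,1,1],[0.58,0.72,0,1,1],[0.58,0.72,0,1,1],[0.58,0.72,0,1,1],[0.5,0.68,0,1,1],[0,0,0,0,1],[0,0,0,0,1]]]'
python3 - <<'E'
from h import *
im,P=snap('wrist');print(sensors.get_obs()['ee_pos'],sensors.get_obs()['tcp_rot'])
cv2.imwrite('pics/w1.png',im);np.save('w1T.npy',P['T'])
E
```

```text
time: 0.9
ee_pos: [0.415, -0.2292, 0.2512]
tcp_rot: [-180.0, 0.0, 59.6]
wrist_force: [0.1, 0.2, 0.1]
opening: 0.0857
grasp_force: 0.0
time: 1.6
ee_pos: [0.5554, -0.0521, 0.2505]
tcp_rot: [-179.9, 0.0, 84.4]
wrist_force: [0.3, 0.0, -0.6]
opening: 0.0857
grasp_force: 0.0
[ 0.55501071 -0.05296212  0.25084929] [-1.79936642e+02  1.34357143e-02  8.43451855e+01]
```

View pics/w1.png

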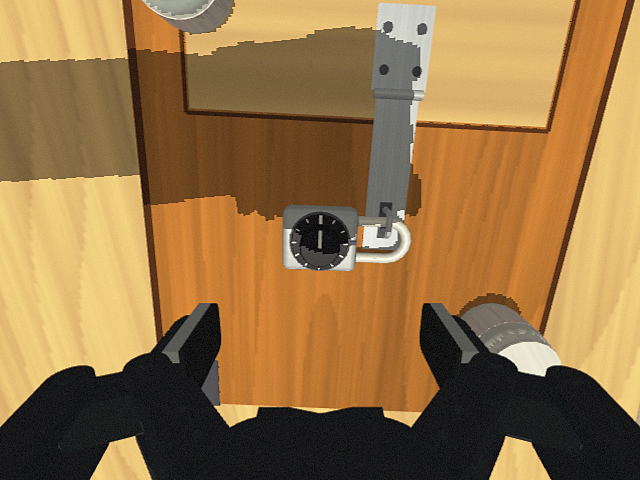

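The wrist view shows the dial at about (320,240) with its pointer running up the image from about (320,232). The shackle points right, and the staple is at about (385,218).

```bash
python3 - <<'E'
from h import *
im=cv2.imread('pics/w1.png');P=camera_params('wrist');P['T']=np.load('w1T.npy')
c=im[195:280,275:420];cv2.imwrite('pics/c1.png',cv2.resize(c,None,fx=5.5,fy=5.5,interpolation=cv2.INTER_CUBIC))
g=im.max(2);m=(g<75).astype(np.uint8);m[:205]=0;m[275:]=0;m[:,:280]=0;m[:,352:]=0
n,l,s,ce=cv2.connectedComponentsWithStats(m);i=1+s[1:,4].argmax();(x,y),r=cv2.minEnclosingCircle(np.argwhere(l==i)[:,::-1].astype(np.float32))
print(x,y,r,world(P,[[x,y]],.146),s[i])
E
```

```text
319.4494323730469 240.0546417236328 29.979862213134766 [[ 0.55512906 -0.05010807  0.146     ]] [ 290  212   60   58 2211]
```

View pics/c1.png

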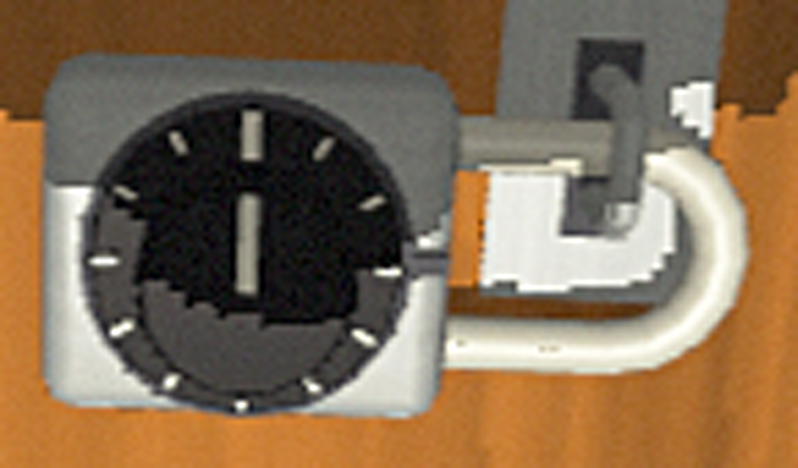

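The dial is at -90° (a notch) and the lock's yaw is about -7.6°. The knob axis is at (0.555, -0.050). I'll descend and grip the knob.

```bash
python3 -m jog '[[[0,0.06,-0.4,0,0.5],[0,0,-0.4,0,0.5],[0,0,-0.4,0,0.5],[0,0,-0.4,0,0.5],[0,0,-0.3,0,0.5],[0,0,-0.18,0,0.5],[0,0,0,0,0.5]]]' 40
python3 -m jog '[[[0,0,0,0,0.2],[0,0,0,0,0.2],[0,0,0,0,0.2],[0,0,0,0,0.2],[0,0,0,0,0.2]]]' 40
```

```text
time: 2.35
ee_pos: [0.5546, -0.0504, 0.1464]
tcp_rot: [-179.9, 0.0, 84.3]
wrist_force: [0.4, -0.3, 0.8]
opening: 0.0428
grasp_force: 0.0
time: 2.85
ee_pos: [0.5554, -0.0501, 0.1484]
tcp_rot: [179.9, 0.0, 84.4]
wrist_force: [-3.7, -0.2, 6.0]
opening: 0.0261
grasp_force: 39.8
```

```bash
python3 -m jog '[[[0,0,0.03,0,0.2],[0,0,0,-1,0.2],[0,0,0,-1,0.2],[0,0,0,-1,0.2],[0,0,0,-1,0.2],[0,0,0,-1,0.2],[0,0,0,-1,0.2],[0,0,0,0,0.2]]]' 40
python3 -m jog '[[[0,0,0,-1,0.2],[0,0,0,-1,0.2],[0,0,0,-1,0.2],[0,0,0,-1,0.2],[0,0,0,-1,0.2],[0,0,0,-1,0.2],[0,0,0,0,0.2]]]' 40
python3 - <<'E'
from h import *
im,P=snap('wrist');cv2.imwrite('pics/w2.png',im);print(sensors.get_obs())
E
```

```text
time: 3.65
ee_pos: [0.5555, -0.0499, 0.1486]
tcp_rot: [180.0, -0.0, 54.3]
wrist_force: [0.2, -1.0, -2.7]
opening: 0.0264
grasp_force: 39.5
time: 4.35
ee_pos: [0.5553, -0.0499, 0.1486]
tcp_rot: [-180.0, 0.0, 24.4]
wrist_force: [0.3, -1.0, -2.4]
opening: 0.0261
grasp_force: 39.6
{'time': 4.4, 'q': array([-5.13515311e+00,  5.13113469e+00,  1.09569089e+00,  8.59746589e+01,
       -8.86719356e-06,  1.50297857e+02]), 'qd': array([ 0.06949369,  0.02520347,  0.09943853,  0.03468648,  0.17888089,
       -1.30937561]), 'joint_efforts': array([ 1.07836495e-01, -5.42683053e+01,  4.84573781e+01,  2.80348153e-02,
        8.54310533e-02,  5.65352831e-01]), 'ee_pos': array([ 0.55531258, -0.04990381,  0.1486172 ]), 'tcp_rot': array([-1.79995002e+02,  8.77972312e-03,  2.45669903e+01]), 'wrist_force': array([ 0.15197314,  0.15305256, -3.28124852]), 'torque': array([-0.10306867, -0.06505469, -0.03951827]), 'grasp_force': 39.526525139808655, 'opening': 0.026121889100721888}
```

View pics/w2.png

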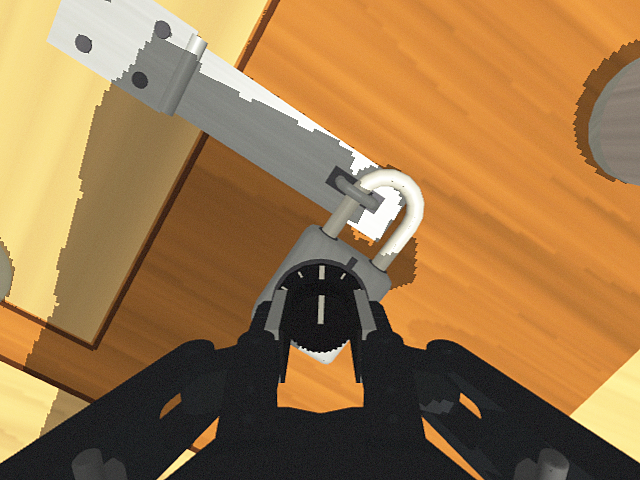

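The view shows the pointer at (321,265–320), about 30° short of the index at about (351,263). Joint 6 is close to its limit (150° of 180°), so I'll let go, turn the wrist back, look, and take a fresh grip for the last click.

```bash
python3 -m jog '[[[0,0,0,0,0.5],[0,0,0,0,0.5],[0,0,0,0,0.5],[0,0,0.4,1,0.5],[0,0,0.4,1,0.5],[0,0,0.4,1,0.5],[0,0,0.4,1,0.5],[0,0,0.4,1,0.5]]]' 40
python3 -m jog '[[[0,0,0,1,0.5],[0,0,0,1,0.5],[0,0,0,1,0.5],[0,0,0,1,0.5],[0,0,0,1,0.5],[0,0,0,1,0.5],[0,0,0,1,0.5],[0,0,0,0,0.5]]]' 40
python3 - <<'E'
from h import *
im,P=snap('wrist');print(sensors.get_obs()['ee_pos'],sensors.get_obs()['tcp_rot'])
cv2.imwrite('pics/w3.png',im);np.save('w3T.npy',P['T'])
u=pix(P,[[.5551,-.0501,.146]])[0].astype(int);print(u)
c=im[u[1]-50:u[1]+45,u[0]-50:u[0]+110];cv2.imwrite('pics/c3.png',cv2.resize(c,None,fx=5,fy=5,interpolation=cv2.INTER_CUBIC))
E
```

```text
time: 5.2
ee_pos: [0.5553, -0.0499, 0.2498]
tcp_rot: [180.0, -0.0, 49.6]
wrist_force: [0.3, 0.7, 0.3]
opening: 0.0425
grasp_force: 0.0
time: 6.0
ee_pos: [0.5553, -0.0499, 0.2489]
tcp_rot: [180.0, -0.0, 84.5]
wrist_force: [0.3, 0.2, -0.1]
opening: 0.0425
grasp_force: 0.0
[ 0.55533371 -0.04989278  0.24893947] [ 1.79981988e+02 -3.04444859e-03  8.42844173e+01]
[319 243]
```

View pics/c3.png

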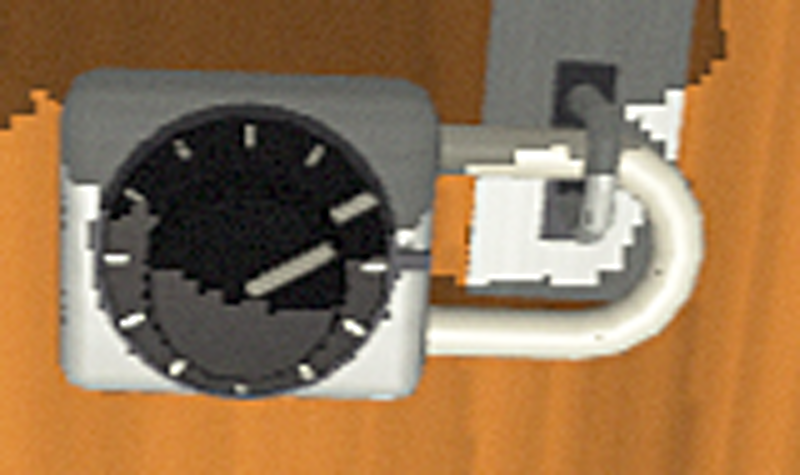

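The pointer is now exactly one tick short of the index, so one 30° click remains.

```bash
python3 -m jog '[[[0,0,-0.5,0,0.5],[0,0,-0.5,0,0.5],[0,0,-0.5,0,0.5],[0,0,-0.4,0,0.5],[0,0,-0.1,0,0.5],[0,0,0,0,0.2],[0,0,0,0,0.2],[0,0,0,0,0.2]]]' 40
python3 -m jog '[[[0,0,0,0,0.2],[0,0,0,-1,0.2],[0,0,0,-1,0.2],[0,0,0,-1,0.2],[0,0,0,-1,0.2],[0,0,0,-1,0.2],[0,0,0,-1,0.2],[0,0,0,0,0.2]]]' 40
python3 -m jog '[[[0,0,0,0,0.5],[0,0,0,0,0.5],[0,0,0,0,0.5],[0,0,0.5,1,0.8],[0,0,0.5,1,0.8],[0,0,0.5,1,0.8],[0,0,0.4,1,0.8],[0,0,0.1,1,0.8]]]' 40
python3 -m jog '[[[0,0,0,1,0.8],[0,0,0,0,0.8],[0,0,0,0,0.8]]]' 40
python3 - <<'E'
from h import *
im,P=snap('wrist');print(sensors.get_obs()['ee_pos'],sensors.get_obs()['tcp_rot'])
cv2.imwrite('pics/w4.png',im);np.save('w4T.npy',P['T'])
u=pix(P,[[.5551,-.0501,.146]])[0].astype(int);print(u)
c=im[u[1]-50:u[1]+45,u[0]-50:u[0]+110];cv2.imwrite('pics/c4.png',cv2.resize(c,None,fx=5,fy=5,interpolation=cv2.INTER_CUBIC))
E
```

```text
time: 6.85
ee_pos: [0.5557, -0.05, 0.1497]
tcp_rot: [179.9, -0.0, 84.3]
wrist_force: [0.4, -0.1, -3.8]
opening: 0.0262
grasp_force: 39.5
time: 7.65
ee_pos: [0.5555, -0.05, 0.1491]
tcp_rot: [180.0, -0.0, 54.3]
wrist_force: [0.1, 0.1, -2.1]
opening: 0.026
grasp_force: 39.7
time: 8.45
ee_pos: [0.5559, -0.05, 0.2517]
tcp_rot: [179.8, -0.0, 79.6]
wrist_force: [0.3, 0.5, -1.0]
opening: 0.0681
grasp_force: 0.0
time: 8.75
ee_pos: [0.5552, -0.0499, 0.2487]
tcp_rot: [-180.0, -0.0, 84.2]
wrist_force: [-0.1, -0.6, 1.0]
opening: 0.0682
grasp_force: 0.0
[ 0.55520415 -0.04990443  0.24863344] [-1.79985416e+02 -8.07736779e-04  8.42392670e+01]
[319 243]
```

View pics/c4.png

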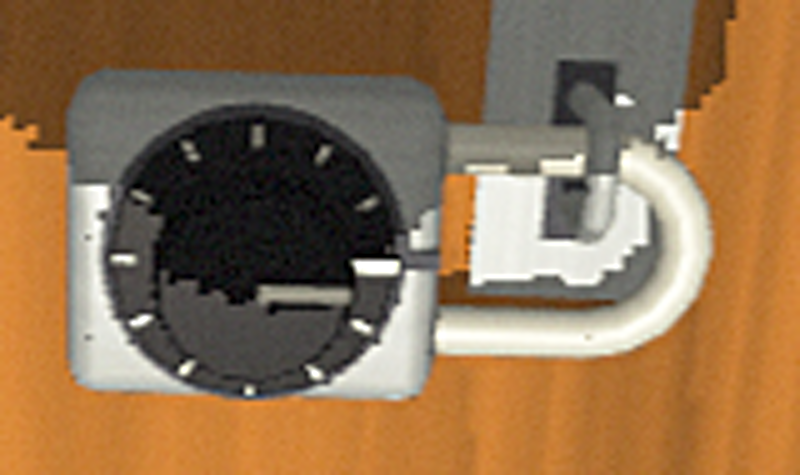

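The pointer stands at the index mark: pointer at crop (375,265), index at (415,260). Next I'll locate the case and staple for the grasp.

```bash
python3 - <<'E'
from h import *
im=cv2.imread('pics/w4.png');P=camera_params('wrist');P['T']=np.load('w4T.npy')
off=np.array([269,193])
f=lambda x,y:np.array([x/5,y/5])+off
g=im.max(2);m=(g<75).astype(np.uint8);m[:208]=0;m[275:]=0;m[:,:284]=0;m[:,351:]=0
n,l,s,ce=cv2.connectedComponentsWithStats(m);i=1+s[1:,4].argmax();(x,y),r=cv2.minEnclosingCircle(np.argwhere(l==i)[:,::-1].astype(np.float32))
k=world(P,[[x,y]],.146)[0];print('knob',k,r)
e=world(P,[f(80,68),f(440,80),f(85,388),f(415,399)],.141);d=[e[1]-e[0],e[3]-e[2]];print([np.degrees(np.arctan2(v[1],v[0])) for v in d],e.mean(0))
st=world(P,[f(579,151)],.12)[0];a=np.radians(-8.2)
Pt=camera_params('top');st2=world(Pt,[[383.1,237.4]],.141)[0];k2=world(Pt,[[388.9,265.6]],.161)[0]
for q,o in((st,k),(st2,k2)):
  v=q-o;print(q,o,v[0]*np.cos(a)+v[1]*np.sin(a),-v[0]*np.sin(a)+v[1]*np.cos(a))
E
```

```text
knob [ 0.55508037 -0.0490167   0.146     ] 30.004981994628906
[np.float64(-7.712337358365495), np.float64(-7.828342877278852)] [ 0.55547986 -0.04931099  0.141     ]
[ 0.60916202 -0.0459032   0.12      ] [ 0.55508037 -0.0490167   0.146     ] 0.05308466367726996 0.01079527854113467
[ 0.60594957 -0.04594203  0.141     ] [ 0.55363171 -0.0535838   0.161     ] 0.050693037761099305 0.015025682171914368
```

```bash
python3 -m jog '[[[0,0,0,1,0.85],[0,0,0,1,0.85],[0,0,0,1,0.85],[0,0,0,1,0.85],[0,0,0,1,0.85],[0,0,0,1,0.85],[0,0,0,1,0.85],[0,0,0,1,0.85]]]' 80
python3 -m jog '[[[0,0,0,1,0.85],[0,0,0,1,0.85],[0,0,0,1,0.85],[0,0,0,1,0.85],[0,0,0,1,0.85],[0,0,0,1,0.85],[0,0,0,1,0.85],[0,0,0,1,0.85]]]' 80
python3 -m jog '[[[0.02,0.01,0,1,0.85],[0,0,0,0.6,0.85],[0,0,0,0,0.85],[0,0,0,0,0.85]]]' 80
python3 - <<'E'
from h import *
im,P=snap('wrist');print(sensors.get_obs()['ee_pos'],sensors.get_obs()['tcp_rot'])
cv2.imwrite('pics/w5.png',im);np.save('w5T.npy',P['T'])
cv2.imwrite('pics/c5.png',cv2.resize(im[160:290,240:400],None,fx=4.5,fy=4.5,interpolation=cv2.INTER_CUBIC))
E
```

```text
time: 9.6
ee_pos: [0.5552, -0.0499, 0.2486]
tcp_rot: [-180.0, -0.0, 124.5]
wrist_force: [-0.7, 0.3, 0.2]
opening: 0.0727
grasp_force: 0.0
time: 10.4
ee_pos: [0.5552, -0.0499, 0.2486]
tcp_rot: [-180.0, -0.0, 164.5]
wrist_force: [0.0, -0.0, -0.3]
opening: 0.0726
grasp_force: 0.0
time: 10.8
ee_pos: [0.5562, -0.0494, 0.2487]
tcp_rot: [180.0, -0.0, 172.2]
wrist_force: [-0.5, 0.0, 0.1]
opening: 0.0726
grasp_force: 0.0
[ 0.55621802 -0.04940774  0.2486921 ] [-1.79999398e+02 -1.00874780e-02  1.72233227e+02]
```

View pics/c5.png

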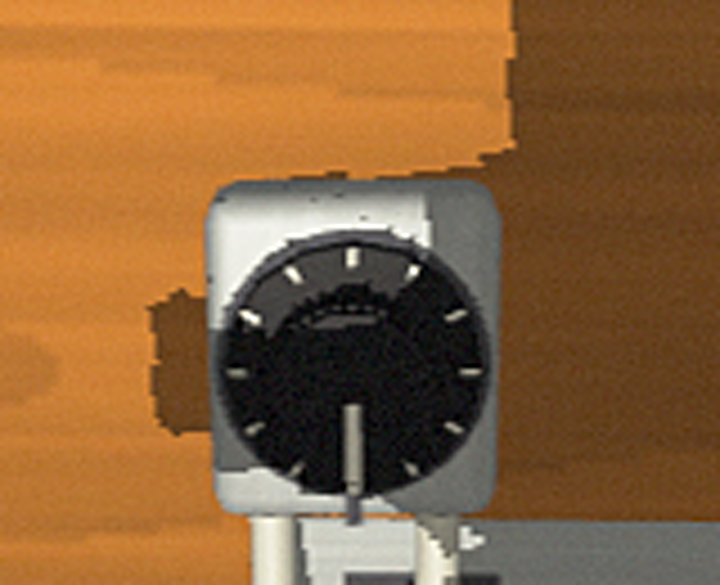

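The case is square to the gripper and centred (column about 319), with the pointer at the mark. I'll descend and grip the case.

```bash
python3 -m jog '[[[0,0,-0.6,0,0.85],[0,0,-0.6,0,0.85],[0,0,-0.6,0,0.85],[0,0,-0.4,0,0.85],[0,0,-0.2,0,0.85],[0,0,-0.1,0,0.85],[0,0,0,0,0.85]]]' 80
python3 -m jog '[[[0,0,0,0,0.4],[0,0,0,0,0.4],[0,0,0,0,0.4],[0,0,0,0,0.4],[0,0,0,0,0.4],[0,0,0,0,0.4]]]' 80
```

```text
time: 11.55
ee_pos: [0.5564, -0.0494, 0.124]
tcp_rot: [180.0, 0.0, 172.3]
wrist_force: [-0.6, -0.5, 0.1]
opening: 0.0727
grasp_force: 0.0
time: 12.15
ee_pos: [0.557, -0.0499, 0.1256]
tcp_rot: [-180.0, 0.2, 172.3]
wrist_force: [-1.6, -1.8, 5.8]
opening: 0.0481
grasp_force: 84.8
```

```bash
python3 -m jog '[[[0,0,0.04,0,0.4],[0,0,0,0,0.4],[-0.1,0.014,0,0,0.4],[-0.1,0.014,0,0,0.4],[-0.1,0.014,0,0,0.4],[0,0,0,0,0.4]]]' 80
python3 -m jog '[[[-0.1,0.014,0,0,0.4],[-0.1,0.014,0,0,0.4],[0,0,0,0,0.4]]]' 80
python3 -m jog '[[[-0.1,0.014,0,0,0.4],[0,0,0,0,0.4]]]' 80
```

```text
time: 12.75
ee_pos: [0.5405, -0.047, 0.1258]
tcp_rot: [180.0, -0.0, 172.4]
wrist_force: [0.9, -0.2, -3.1]
opening: 0.0479
grasp_force: 83.6
time: 13.05
ee_pos: [0.5306, -0.0457, 0.1258]
tcp_rot: [180.0, -0.0, 172.4]
wrist_force: [-1.1, -0.1, -4.0]
opening: 0.0481
grasp_force: 83.6
time: 13.25
ee_pos: [0.5257, -0.0451, 0.1258]
tcp_rot: [180.0, -0.0, 172.4]
wrist_force: [1.2, 0.1, -3.8]
opening: 0.0482
grasp_force: 83.6
```

```bash
python3 -m jog '[[[-0.06,0.008,0,0,0.4],[0,0,0,0,0.4]]]' 80
python3 -m jog '[[[-0.06,0.008,0,0,0.4],[0,0,0,0,0.4]]]' 80
python3 - <<'E'
from h import *
im,P=snap('top');cv2.imwrite('pics/t6.png',im)
cv2.imwrite('pics/c6.png',cv2.resize(im[205:295,330:440],None,fx=6,fy=6,interpolation=cv2.INTER_CUBIC))
E
```

```text
time: 13.45
ee_pos: [0.5249, -0.045, 0.1263]
tcp_rot: [180.0, 0.2, 172.4]
wrist_force: [12.7, -0.4, -5.8]
opening: 0.0481
grasp_force: 83.4
time: 13.65
ee_pos: [0.5245, -0.0449, 0.1268]
tcp_rot: [180.0, 0.5, 172.3]
wrist_force: [23.9, -2.4, -9.7]
opening: 0.0479
grasp_force: 83.9
```

View pics/c6.png

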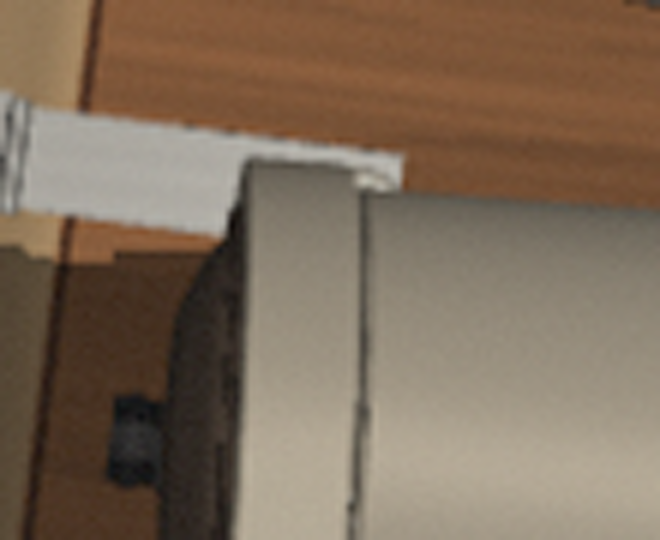

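The lock stopped hard after about 32 mm, which is the play plus the 22 mm stroke, so the shackle is fully out; in the top view the hand hides the lock. Now I'll push in +x, feel for the case face touching the staple, and back off 4 mm.

```bash
python3 -m jog '[[[0.16,-0.022,0,0,0.4],[0.16,-0.022,0,0,0.4],[0.16,-0.022,0,0,0.4],[0.16,-0.022,0,0,0.4],[0.16,-0.022,0,0,0.4],[0.16,-0.022,0,0,0.4],[0,0,0,0,0.4]]]' 80
python3 -m jog '[[[0.04,-0.006,0,0,0.4],[0,0,0,0,0.4]]]' 80
python3 -m jog '[[[0.04,-0.006,0,0,0.4],[0,0,0,0,0.4]]]' 80
```

```text
time: 14.4
ee_pos: [0.5696, -0.0511, 0.1257]
tcp_rot: [180.0, 0.1, 172.4]
wrist_force: [0.9, -0.6, -1.0]
opening: 0.0476
grasp_force: 84.8
time: 14.6
ee_pos: [0.5705, -0.0512, 0.1257]
tcp_rot: [180.0, 0.0, 172.4]
wrist_force: [0.9, -1.6, -2.1]
opening: 0.0484
grasp_force: 84.8
time: 14.8
ee_pos: [0.5723, -0.0515, 0.1257]
tcp_rot: [180.0, -0.0, 172.4]
wrist_force: [0.0, -0.3, -2.1]
opening: 0.0478
grasp_force: 84.8
```

```bash
for i in 1 2; do :; done; python3 -m jog '[[[0.04,-0.006,0,0,0.4],[0,0,0,0,0.4]]]' 80
python3 -m jog '[[[0.03,-0.004,0,0,0.4],[0,0,0,0,0.4]]]' 80
```

```text
time: 15.0
ee_pos: [0.5744, -0.0519, 0.1257]
tcp_rot: [180.0, 0.0, 172.4]
wrist_force: [-0.8, 0.3, -3.0]
opening: 0.0482
grasp_force: 84.7
time: 15.2
ee_pos: [0.5759, -0.0521, 0.1257]
tcp_rot: [-180.0, -0.0, 172.4]
wrist_force: [0.9, -0.3, -3.5]
opening: 0.0481
grasp_force: 84.7
```

```bash
python3 -m jog '[[[0.03,-0.004,0,0,0.4],[0,0,0,0,0.4]]]' 80
python3 -m jog '[[[0.03,-0.004,0,0,0.4],[0,0,0,0,0.4]]]' 80
```

```text
time: 15.4
ee_pos: [0.577, -0.0523, 0.1257]
tcp_rot: [-180.0, -0.0, 172.4]
wrist_force: [-3.7, 1.4, -1.3]
opening: 0.0483
grasp_force: 84.9
time: 15.6
ee_pos: [0.5777, -0.0524, 0.1257]
tcp_rot: [-180.0, -0.1, 172.4]
wrist_force: [-7.8, -0.1, 0.7]
opening: 0.048
grasp_force: 85.2
```

Contact at about x = 0.5768. I'll back off to about 0.5725, then lift gently.

```bash
python3 -m jog '[[[-0.06,0.008,0,0,0.4],[-0.06,0.008,0,0,0.4],[0,0,0,0,0.4]]]' 80
python3 -m jog '[[[0,0,0.08,0,0.4],[0,0,0.08,0,0.4],[0,0,0,0,0.4]]]' 80
```

```text
time: 15.9
ee_pos: [0.5726, -0.0517, 0.1257]
tcp_rot: [180.0, 0.0, 172.4]
wrist_force: [-0.0, 0.1, -3.4]
opening: 0.0481
grasp_force: 84.6
time: 16.2
ee_pos: [0.5733, -0.0518, 0.1347]
tcp_rot: [180.0, 0.1, 172.4]
wrist_force: [-0.3, -0.6, -3.4]
opening: 0.0478
grasp_force: 84.6
```

```bash
python3 -m jog '[[[0,0,0.1,0,0.4],[0,0,0.3,0,0.4],[0,0,0.4,0,0.4],[0,0,0.4,0,0.4],[0,0,0.4,0,0.4],[0,0,0.2,0,0.4],[0,0,0,0,0.4],[0,0,0,0,0.4]]]' 80
python3 -m jog '[[[0,0,0,0,0.4],[0,0,0,0,0.4],[0,0,0,0,0.4],[0,0,0,0,0.4]]]' 80
python3 - <<'E'
from h import *
im,P=snap('scene')
u=pix(P,[[.57,-.05,.22]])[0].astype(int);print(u)
cv2.imwrite('pics/c7.png',cv2.resize(im[max(0,u[1]-100):u[1]+110,max(0,u[0]-130):u[0]+130],None,fx=2.8,fy=2.8,interpolation=cv2.INTER_CUBIC))
E
```

```text
time: 17.0
ee_pos: [0.5728, -0.0517, 0.2234]
tcp_rot: [-180.0, -0.0, 172.4]
wrist_force: [-0.4, -0.0, -3.9]
opening: 0.048
grasp_force: 84.7
time: 17.4
ee_pos: [0.5727, -0.0517, 0.2234]
tcp_rot: [-180.0, -0.0, 172.4]
wrist_force: [0.8, 0.3, -3.8]
opening: 0.0481
grasp_force: 84.7
[303 155]
```

View pics/c7.png

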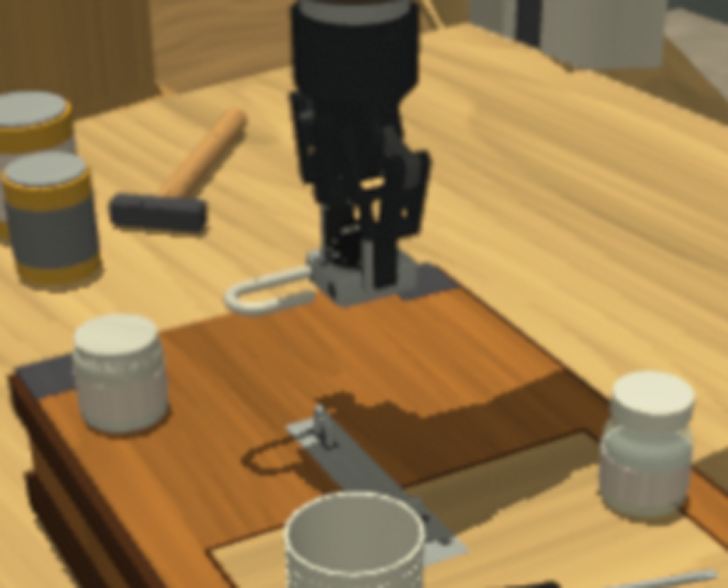

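The scene view shows the open lock held level in the air, with a gap between the toe and the case. The staple is empty and the bystanders are untouched. Handing in.

```bash
python3 -c "
from workcell import ticket
print(ticket.job_done())"
```

```text
the job is handed in; nothing more can be done
None
```

The job is handed in, verdict not reported: I dialled the padlock to its mark without passing it, drew the shackle fully out, unhooked the lock from the staple, and the gripper is holding it level about 10 cm above the chest.

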